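# Open the push-and-turn cap of the contact cleaner

## Robot

A 6-joint arm with a two-finger parallel gripper is mounted at the origin on the work surface. World frame = base frame: x ahead of the robot, y to its left, z up, the work surface at z = 0. Lengths are in m, angles in degrees, forces in N, time in s.
With the tool pointing down it reaches from about 0.35 to 0.875 m from the base axis. Payload 4.2 kg.
Tool frame: the origin (TCP) lies between the finger pads, 19 mm behind the fingertips; this is the grasp point; z points along the fingers, y is the line along which they close (so a half turn about z gives the same grasp; the last joint's range is limited). The gripper opens to 87 mm and grips with 3 to 60 N. Pads are 19 mm wide; open, the fingers measure 117 mm over their backs; the gripper's body (75 mm by 190 mm) begins 51 mm behind the grasp point.
Start: joints at [-51.417, 22.042, 0.453, 0, -68.411, -14.817], TCP at [0.252, -0.572, 0.241] pointing down, gripper open.
Joint ranges: [-179.83, 179.83], [-69.29, 118.12], [-61.27, 80.66], [-181.25, 117.63], [-171.15, -9.14], [-177.46, 177.46]. Speed limits (degrees/s): [159.86, 159.86, 180, 180, 180, 180].

## Interface

Orientations are given as a 3x3 rotation matrix whose columns are the frame's x, y, z axes.
In Python, from station import sensors, eyes, workorder gives the robot as it stands.
- The arm moves only by the shell command python3 -m handwheel, which reads ROWS from standard input. ROWS is 1 to 8 rows, parted by a bar, with the numbers parted by spaces; each row has 7 numbers: the opening from 0.0 (shut) to 1.0 (fully open), then dx, dy, dz in shares of 0.8 m (1.0 is 0.8 m), then a rotation vector rx, ry, rz in parts of the range, where 1.0 means 60 degrees; each row is the pose to reach, as a shift and turn from the pose commanded when the command began, along the tool's axes at that moment; what a row does not reach only later rows make up. A row lasts 1/10 s, in which the tool goes at most 0.05 m and 8.59 degrees, less where a joint would pass 70% of its speed; a pose out of reach is approached as far as the arm can. The fingers move at their own pace and stop on an object; the grip force is fixed at half the most. Time passes only in rows, so rows that do not move let the fingers close. It prints the time, the measured TCP pose, the force, the opening and the grip force at its end. No shift or turn number may pass 1 either way. Input that does not fit is refused with a message, and nothing moves.
- sensors.sense(): the state, without advancing time (a new reading comes with each control period).
- eyes.capture(name): name is "side" or "top"; returns a dict with "pixels" (420x560x3 uint8, red, green, blue), "z_map" (420x560 float32, m along the optical axis (not along the pixel's ray), 0 where there is no reading), "K" (3x3 intrinsics, pixels), "world_from_camera" (4x4, takes a point from camera to world coordinates). Camera axes: x right, y up, looking along -z (the intrinsics and any distortion apply to the point x, -y, -z); pixel columns grow to the right and rows downward; lengths in m; the calibration is good to about 2 mm. A picture is of the moment at which its call begins.
- workorder.finish_job(): hands the job in; it is judged then, once.
The state is a dict: "time_s": time; "joints": joint angles; "joint_velocities": joint speeds; "effort": joint torques, N m; "tcp_pos": TCP position; "ee_rot": TCP orientation; "wrist_force": force on the tool from outside, world axes, zero at the start; "moment": the same for the moment, N m; "gripper_width": opening from 0.0 (shut) to 1.0 (fully open); "gripper_force": force on a finger pad.
Only numpy, scipy, OpenCV 4.12 (cv2) and the standard library are available. Lean on these libraries where they do the work, as an engineer would, in place of code of your own. Each camera call takes 0.05 s, during which the arm holds its last target. There are 200 camera calls.

## Task

Open the yellow can of contact cleaner in the blue cradle so the router's ports can be cleaned: push its red child-resistant cap down firmly, but without ramming it, and keep it pushed while you turn it anticlockwise until it comes free, then lift it off. Set the cap down gently, top up, in the flat blue tray and let go. Leave the other things on the bench where they are.

Things in the scene. Friction and masses are not known exactly. Their poses are not given: they have to be found in the camera images.
- cap: Red ribbed child-resistant cap, about 60 g, locked on the can's neck. Origin: centre of its underside; z up along its axis; x along the white bar on its top. Skirt 54 mm across, 17 mm high; above it a round crown 38 mm across, up to 45 mm: grip the crown on any two facing sides. Fingertips may bear on the 8 mm wide ledge around the crown. Locked, its underside is 9 mm above the can's top plate.
- cap_grip (a point): On the cap's axis, 38 mm above its underside: the TCP height at which the fingertips end just above the skirt's ledge. Lock: the cap must go 3 mm down relative to the can, against a spring, and stay down while turned 45 degrees anticlockwise seen from above; from there to 130 degrees it is free and the spring may lift it a few mm. It does not turn clockwise.
- can_mouth (a point): Centre of the neck's top rim, 167 mm above the can's underside, hidden under the cap, on its axis. The push that frees the cap differs from can to can, 9 to 16 N; after about 5 mm the cap bottoms on this rim. The neck and its latch break if cap and can press on each other with more than 36 N, side loads added.
- can: Yellow rectangular can, 70 mm (x) by 110 mm (y) and 150 mm high to the flat steel top plate, with a white neck in the middle. Origin: centre of its underside; z up. It cannot turn or tip in its cradle; the foam pad under it lets it sink when pressed.
- cradle: Cradle of blue steel sheet, base 100 by 140 mm, sides 64 mm high, bolted to the bench, holding the can. Origin: centre of its underside, on the bench. The thick foam pad in it is worn: pressed, the can sinks easily (3 to 10 N) by 2 to 26 mm, differently each time, before the pad turns quite firm; it comes up again when let go.
- tray: Flat open blue plastic tray, empty, 150 mm (x) by 140 mm (y) outside, rim 22 mm above the bench, walls 4 mm and floor 4 mm thick. Origin: centre of its underside. It does not move.
- bin: Grey bin with four compartments, 150 by 140 mm and 45 mm high. Not for the cap. It does not move. Origin: centre of its underside.
- brush: Loose wooden cleaning brush, 150 mm long, lying between robot and can. Leave it. x along its length.
- bottle: Loose white round bottle with a blue cap, 52 mm across, 130 mm high. Leave it. Origin: centre of its underside.
- tape: Loose green ring of tape, 80 mm across, 19 mm high. Leave it. Origin: centre of its underside.
- screwdriver: Loose yellow screwdriver, 170 mm long. Leave it.
Not all that is in view belongs to the job. Of the things like the cap, leave any that is black or grey; of the rest the smaller one is meant.

How it is judged (in metres and radians):
On the way, in this order (a step that is already met when the one before it is completed fails the run):
1. the cap, pushed down into its latch by at least 1.5 mm relative to the can, is turned by 0.35 rad under the push (z of cap in the frame of can below 0.1575 m and angle between the x axis of cap and the x axis of can, either way round above 0.35 rad), for 0.02 s.
2. the cap is off: lifted at least 30 mm above where it sat on the neck (z of cap in the frame of can above 0.189 m), for 0.1 s.
At the end, for the whole second after the job is handed in: The cap is released and at rest inside the blue tray, its underside flat on the tray's floor (within 4 mm of it) and its top up (tilt under 0.15 rad) (z of cap in the frame of tray between 0.001 and 0.008 m and x of cap in the frame of tray between -0.071 and 0.071 m and y of cap in the frame of tray between -0.066 and 0.066 m and angle between cap's own z axis and vertical below 0.15 rad and linear speed of cap below 0.02 m/s and contact force between the fingers and cap below 0.1 N); the robot touches nothing.
It fails at once if cap and can press on each other with more than 36 N (rammed, or wrenched off) (contact force between cap and can above 36 N).
It fails at once if the cap is dropped or thrown: it moves faster than 0.7 m/s with no finger on it (linear speed of cap above 0.7 m/s and contact force between the fingers and cap below 0.1 N).
It fails at once if the brush, bottle, tape or screwdriver is moved by more than 30 mm (distance of any of brush, bottle, tape, screwdriver from where it was at the start of the episode above 0.03 m).
It also fails if it takes over 61 s, if anything falls off the work surface, if the arm or the gripper's body presses on something with over 40 N, if the wrist force passes 120 N, or if a joint passes its speed limit or range.

## Working session

There is one attempt and no reset: what is moved stays moved. The work goes in short steps, Python scripts to look and compute and a shell command to move; the robot and the scene stay as the last step left them, time stands still between calls to the robot, and variables do not carry over. Pictures are saved under pics/ and viewed, at most 10 in all, crops included, and the job is handed in when it is done.

```bash
mkdir -p pics; ls
cat > h.py <<'E'
import numpy as np, cv2
from station import sensors, eyes, workorder
def cap(n):
    d=eyes.capture(n); np.savez(''+n+'.npz',**d); return d
def pts(d):
    K=np.array(d['K']);z=d['z_map'];v,u=np.mgrid[:z.shape[0],:z.shape[1]]
    p=np.stack([(u-K[0,2])/K[0,0]*z,-(v-K[1,2])/K[1,1]*z,-z],-1)
    T=np.array(d['world_from_camera']);return p@T[:3,:3].T+T[:3,3]
E
python3 - <<'E'
from h import *
for n in('top','side'):
    d=cap(n);cv2.imwrite(f'pics/{n}0.png',d['pixels'][:,:,::-1]);print(d.keys(),d['K'],d['world_from_camera'])
s=sensors.sense();print(s)
E
```

```text
pics
dict_keys(['pixels', 'z_map', 'K', 'world_from_camera']) [[496.4995885    0.         282.5995882 ]
 [  0.         496.4995885  208.78206571]
 [  0.           0.           1.        ]] [[ 0.00505072  0.9876512  -0.15658736  0.33957531]
 [-0.99972327  0.00138934 -0.02348304 -0.01609539]
 [-0.0229755   0.15666264  0.9873849   1.33326112]
 [ 0.          0.          0.          1.        ]]
dict_keys(['pixels', 'z_map', 'K', 'world_from_camera']) [[435.52448902   0.         278.38320865]
 [  0.         435.52448902 205.72458568]
 [  0.           0.           1.        ]] [[-0.77577011  0.40842821 -0.48100638 -0.02586118]
 [-0.63075095 -0.47983415  0.60984623  0.68089787]
 [ 0.01827512  0.77649571  0.62985747  0.8515601 ]
 [ 0.          0.          0.          1.        ]]
{'time_s': 0.1, 'joints': array([-5.14170438e+01,  2.20852792e+01,  3.86932790e-01, -2.70547914e-02,
       -6.84116580e+01, -1.48159278e+01]), 'joint_velocities': array([-0.11299899, -0.07247665,  0.25649897,  0.12671116, -0.07870051,
       -0.02296922]), 'effort': array([-1.18624601e-03, -3.91690421e+01,  1.87934858e+01,  4.23176318e+00,
        1.34965187e-02, -7.14783027e-05]), 'tcp_pos': array([ 0.25169465, -0.57151691,  0.24027119]), 'ee_rot': array([[-9.15261889e-01, -4.02858469e-01, -8.54115192e-04],
       [-4.02859369e-01,  9.15260171e-01,  1.77462275e-03],
       [ 6.68158118e-05,  1.96833288e-03, -9.99998061e-01]]), 'wrist_force': array([ 0.04858204,  0.78668935, -0.71935387]), 'moment': array([0.01647093, 0.0218352 , 0.017515  ]), 'gripper_force': 0.0, 'gripper_width': 1.0044132364457097}
```

View pics/top0.png

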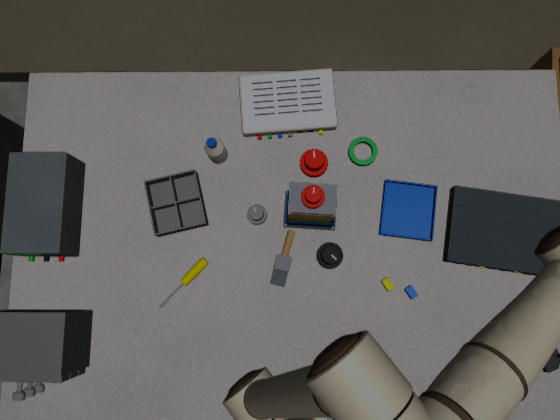

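View pics/side0.png

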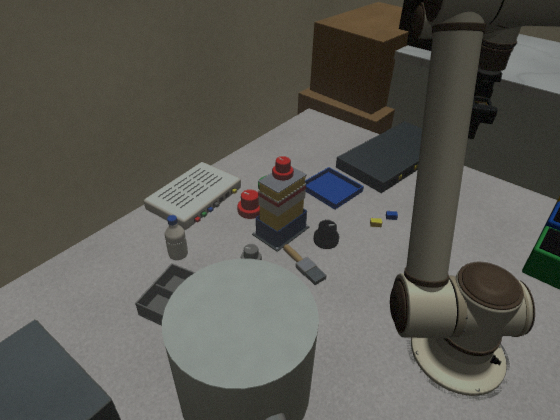

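The top view shows the red cap on the can at about (313,196), a larger red decoy on the bench at (314,162), and the blue tray at (408,210). In the side view the cap is at (283,167), and the space above it is clear.

```bash
cat > m.py <<'E'
from h import *
for n in('top','side'):
    d=dict(np.load(n+'.npz'));P=pts(d);c=d['pixels'].astype(int);h=cv2.cvtColor(d['pixels'],cv2.COLOR_RGB2HSV)
    red=(c[...,0]>90)&(c[...,1]<70)&(c[...,2]<70)&(P[...,2]>.15)
    ok=(np.abs(P[...,0]-.5)<.4)&(np.abs(P[...,1])<.35)&(d['z_map']>0)
    Q=P[(red|((P[...,2]>.19)&(P[...,2]<.215)&(P[...,0]>.45)))&ok&(P[...,2]<.24)]
    print(n,'red',len(Q),Q.min(0),Q.max(0))
    zt=Q[:,2].max();cr=Q[Q[:,2]>zt-.008];print(' crown',len(cr),cr.mean(0),(cr.max(0)+cr.min(0))/2,np.ptp(cr,0),np.median(cr[:,2]))
    sk=Q[(Q[:,2]<zt-.02)];print(' skirt',len(sk),(sk.max(0)+sk.min(0))/2,np.ptp(sk,0),np.percentile(sk[:,2],[5,50,95]))
    b=(c[...,2]>c[...,0]+50)&ok&(P[...,2]<.05)&(P[...,1]<-.08)&(P[...,0]>.4)&(P[...,1]>-.4)
    n_,L,S,_=cv2.connectedComponentsWithStats(b.astype(np.uint8));i=1+S[1:,4].argmax();R=P[L==i]
    print(' tray',len(R),cv2.minAreaRect(R[:,:2].astype(np.float32)),np.percentile(R[:,2],[5,50,95]))
    pl=ok&(np.abs(P[...,2]-np.float32(.15))<.012)&(P[...,0]>.4)&(np.abs(P[...,1]+.05)<.15);R=P[pl]
    print(' plate',len(R),cv2.minAreaRect(R[:,:2].astype(np.float32)),np.median(R[:,2]))
d=dict(np.load('top.npz'));cv2.imwrite('pics/cap1.png',cv2.resize(d['pixels'][140:250,260:370,::-1],(550,550),interpolation=2))
E
python3 m.py
```

```text
top red 715 [ 0.5083437  -0.1137013   0.19000564] [ 0.58460607 -0.00142865  0.23969964]
 crown 8 [ 0.54307275 -0.05659212  0.23879794] [ 0.54806645 -0.05459268  0.23843638] [0.03384837 0.02900081 0.00252651] 0.2388677950082846
 skirt 692 [ 0.54647489 -0.05756498  0.20484158] [0.07626236 0.11227266 0.02967186] [0.19021252 0.19235087 0.2178896 ]
 tray 2017 ((0.5486844778060913, -0.30343014001846313), (0.10773509740829468, 0.15006931126117706), 83.18811798095703) [-0.000113    0.0046493   0.02144265]
 plate 82 ((0.5127121210098267, -0.055883217602968216), (0.10994504392147064, 0.00341863208450377), 86.30573272705078) 0.15322979614079424
side red 495 [ 0.50549862 -0.11397609  0.19000256] [0.58506543 0.00192636 0.21962633]
 crown 96 [ 0.53846843 -0.04648268  0.21584541] [ 0.54405983 -0.05520997  0.21569977] [0.05080166 0.04853347 0.00785312] 0.21608289733838798
 skirt 324 [ 0.54528202 -0.05602486  0.19476895] [0.07956681 0.11590245 0.00953278] [0.19010447 0.19121519 0.19325063]
 tray 611 ((0.546450138092041, -0.30013805627822876), (0.10729918628931046, 0.14877139031887054), 86.05783081054688) [0.00163317 0.00507592 0.02259361]
 plate 350 ((0.5219601988792419, -0.0394003763794899), (0.13128098845481873, 0.061780113726854324), 53.385311126708984) 0.15077534945284776
```

View pics/cap1.png

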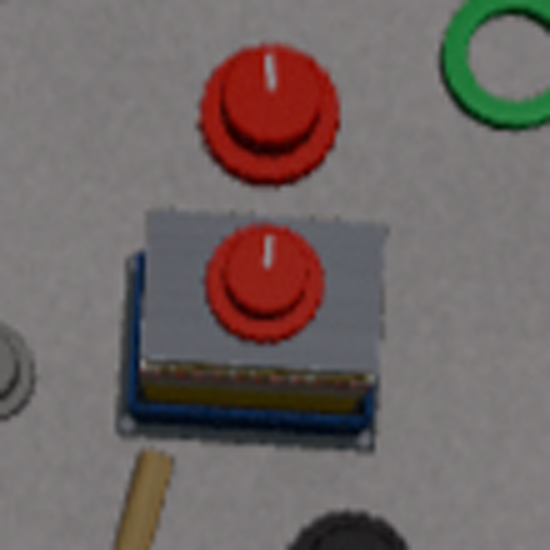

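The crop shows the meant cap centred on the can, with its white bar along world x. The can's plate is at z≈0.191, so the crown top should be at about 0.245. I'll refine the centre from that.

```bash
cat > m2.py <<'E'
from h import *
for n in('top','side'):
    d=dict(np.load(n+'.npz'));P=pts(d);c=d['pixels'].astype(int)
    near=(abs(P[...,0]-.546)<.07)&(abs(P[...,1]+.057)<.08)
    red=(c[...,0]>80)&(c[...,0]>2*c[...,1])&near
    for nm,lo,hi in(('crown',.238,.26),('ledge',.212,.224)):
        Q=P[red&(P[...,2]>lo)&(P[...,2]<hi)]
        print(n,nm,len(Q),cv2.minEnclosingCircle(Q[:,:2].astype(np.float32)),np.median(Q[:,2]))
    Q=P[near&~red&(P[...,2]>.183)&(P[...,2]<.2)];print(' plate',cv2.minAreaRect(Q[:,:2].astype(np.float32)),np.median(Q[:,2]))
    h=d['pixels'];w=(c.min(-1)>120)&near&(P[...,2]>.235);Q=P[w];print(' bar',len(Q),Q.mean(0),cv2.fitLine(Q[:,:2].astype(np.float32),2,0,.01,.01).ravel()[:2])
s=sensors.sense();c=np.array([.547,-.057,.30]);print(s['ee_rot'].T@(c-s['tcp_pos']))
E
python3 m2.py
```

```text
top crown 215 ((0.5473459362983704, -0.05729727819561958), 0.01956576108932495) 0.2437997868613364
top ledge 161 ((0.5470514297485352, -0.05752166360616684), 0.027002405375242233) 0.2165450337446453
 plate ((0.5477904677391052, -0.05740269646048546), (0.11186041682958603, 0.07296423614025116), 86.30613708496094) 0.19005184282957066
 bar 5 [ 0.55469199 -0.05781758  0.2448692 ] [ 0.9999885 -0.0047978]
side crown 87 ((0.5450614094734192, -0.05557158589363098), 0.018339404836297035) 0.2446236016579445
side ledge 79 ((0.5444480180740356, -0.055642370134592056), 0.027124561369419098) 0.21662234623220955
 plate ((0.5456073880195618, -0.05761858820915222), (0.11567097902297974, 0.0738869458436966), 85.73882293701172) 0.19053257679673802m2.py:10: RuntimeWarning: Mean of empty slice.
  h=d['pixels'];w=(c.min(-1)>120)&near&(P[...,2]>.235);Q=P[w];print(' bar',len(Q),Q.mean(0),cv2.fitLine(Q[:,:2].astype(np.float32),2,0,.01,.01).ravel()[:2])
  ret = um.true_divide(
Traceback (most recent call last):
  File "m2.py", line 10, in <module>
    h=d['pixels'];w=(c.min(-1)>120)&near&(P[...,2]>.235);Q=P[w];print(' bar',len(Q),Q.mean(0),cv2.fitLine(Q[:,:2].astype(np.float32),2,0,.01,.01).ravel()[:2])
                                                                                              ~~~~~~~~~~~^^^^^^^^^^^^^^^^^^^^^^^^^^^^^^^^^^^^^^^^
cv2.error: OpenCV(4.12.0) /io/opencv/modules/imgproc/src/linefit.cpp:50: error: (-215:Assertion failed) count > 0 in function 'fitLine2D_wods'
```

The manual's scale: shifts go in shares of 0.8 m and turns go in shares of 60 degrees. Converting my numbers, -0.32 m is -0.4, -0.06 m is -0.075.

```bash
echo '1 -0.05 0.0375 -0.0375 0 0 0 | 1 -0.1 0.075 -0.075 0 0 0 | 1 -0.15 0.1125 -0.075 0 0 0 | 1 -0.2 0.15 -0.075 0 0 0 | 1 -0.25 0.1875 -0.075 0 0 0 | 1 -0.3 0.225 -0.075 0 0 0 | 1 -0.35 0.2625 -0.075 0 0 0 | 1 -0.4 0.3 -0.075 0 0 0' | python3 -m handwheel
echo '1 -0.05 0.0375 0 0 0 0 | 1 -0.1 0.075 0 0 0 0 | 1 -0.15 0.1125 0 0 0 0 | 1 -0.1875 0.1375 0 0 0 0 | 1 -0.1963 0.1413 0 0 0 0 | 1 -0.1963 0.1413 0 0 0 0 | 1 -0.1963 0.1413 0 0 0 0' | python3 -m handwheel
cat > s.py <<'E'
from h import *
s=sensors.sense();print(s['time_s'],s['joints'].round(1),s['tcp_pos'].round(4),s['wrist_force'].round(2),s['moment'].round(3),s['gripper_width'],s['gripper_force']);print(s['ee_rot'].round(3));print((s['ee_rot'].T@(np.array([.5463,-.0566,.2375])-s['tcp_pos'])).round(4))
E
python3 s.py
```

```text
time_s: 0.9
tcp_pos: [0.4412, -0.2342, 0.3011]
ee_rot: [[-0.915, -0.403, -0.0], [-0.403, 0.915, 0.0], [0.0, 0.0, -1.0]]
wrist_force: [1.2, -0.5, 0.2]
gripper_width: 1.003
gripper_force: 0.0
time_s: 1.6
tcp_pos: [0.5384, -0.0702, 0.3009]
ee_rot: [[-0.915, -0.402, -0.001], [-0.402, 0.915, -0.0], [0.001, 0.0, -1.0]]
wrist_force: [0.4, 0.7, 0.3]
gripper_width: 1.0
gripper_force: 0.0
1.6 [  9.7  11.9  -5.3  -0.  -72.9 -76. ] [ 0.5384 -0.0702  0.3009] [0.36 0.67 0.33] [-0.013  0.028 -0.025] 1.0001829092687895 0.0
[[-0.915 -0.402 -0.001]
 [-0.402  0.915 -0.   ]
 [ 0.001  0.    -1.   ]]
[-0.0128  0.0092  0.0634]
```

To row units: 0.062 m is 0.0775, 0.058 m is 0.0725.

```bash
echo '1 -0.016 0.0115 0.0125 0 0 0 | 1 -0.016 0.0115 0.0375 0 0 0 | 1 -0.016 0.0115 0.0625 0 0 0 | 1 -0.016 0.0115 0.0725 0 0 0 | 1 -0.016 0.0115 0.0775 0 0 0 | 1 -0.016 0.0115 0.0775 0 0 0' | python3 -m handwheel >/dev/null; python3 s.py
python3 - <<'E'
from h import *
d=cap('side');cv2.imwrite('pics/side2.png',cv2.resize(d['pixels'][100:220,210:360,::-1],(750,600),interpolation=2))
E
```

```text
2.2 [ 11.   14.8 -10.4   0.  -64.8 -77.3] [ 0.547  -0.0563  0.2392] [0.15 0.84 1.24] [-0.087 -0.036 -0.021] 0.99292094755133 0.0
[[-0.915 -0.402 -0.   ]
 [-0.402  0.915 -0.   ]
 [ 0.    -0.    -1.   ]]
[ 0.0008 -0.      0.0017]
```

View pics/side2.png

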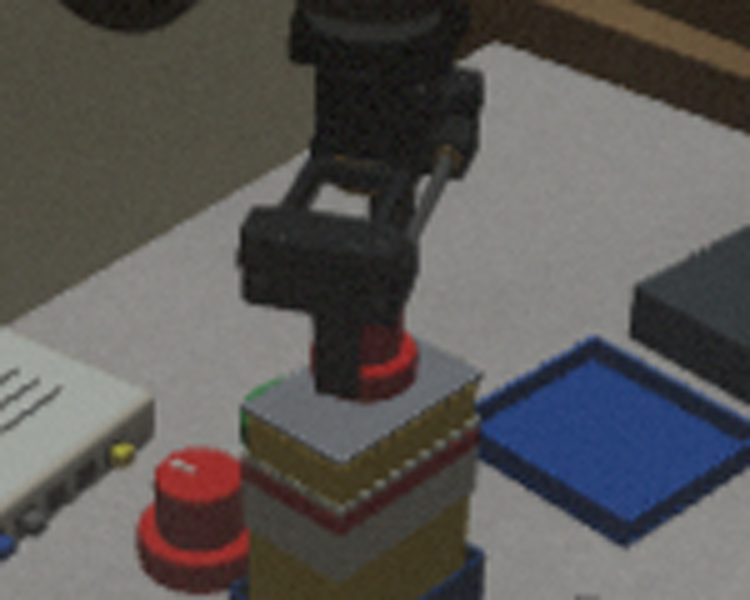

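The fingers straddle the crown just above the skirt ledge, so I'll close them.

To row units: 0.001 m is 0.0013.

```bash
echo '0.6 0 0 0.0013 0 0 0 | 0.5 0 0 0.0013 0 0 0 | 0.4 0 0 0.0013 0 0 0 | 0.3 0 0 0.0013 0 0 0 | 0.2 0 0 0.0013 0 0 0 | 0.2 0 0 0.0013 0 0 0' | python3 -m handwheel >/dev/null; python3 s.py
```

```text
2.85 [ 11.1  14.9 -10.5   0.  -64.7 -77.3] [ 0.547  -0.0559  0.2383] [-0.24  0.25  0.87] [ 0.055 -0.021 -0.009] 0.540827724390032 0.0
[[-0.915 -0.403  0.   ]
 [-0.403  0.915 -0.   ]
 [-0.    -0.    -1.   ]]
[ 0.0009 -0.0004  0.0008]
```

```bash
echo '0.2 0 0 0 0 0 0 | 0.2 0 0 0 0 0 0 | 0.2 0 0 0 0 0 0 | 0.2 0 0 0 0 0 0 | 0.2 0 0 0 0 0 0' | python3 -m handwheel >/dev/null; python3 s.py
```

```text
3.35 [ 11.   14.9 -10.5   0.1 -64.6 -77.3] [ 0.5473 -0.0564  0.2386] [ 2.43 -4.17  0.72] [-1.267 -0.475  0.019] 0.4263934355582181 29.903200931148604
[[-0.915 -0.403  0.001]
 [-0.403  0.915 -0.001]
 [-0.001 -0.001 -1.   ]]
[0.0011 0.0002 0.0011]
```

To row units: 0.003 m is 0.0038, 0.002 m is 0.0025.

```bash
echo '0.2 0 -0.0006 0 0 0 0 | 0.2 0 -0.0006 0.0013 0 0 0 | 0.2 0 -0.0006 0.0025 0 0 0 | 0.2 0 -0.0006 0.0038 0 0 0 | 0.2 0 -0.0006 0.0038 0 0 0' | python3 -m handwheel >/dev/null; python3 s.py|head -1
```

```text
3.85 [ 11.   15.  -10.7   0.  -64.2 -77.2] [ 0.5474 -0.0564  0.2353] [ 1.58 -3.3   3.69] [-0.989 -0.308  0.023] 0.43102646134357175 29.895964938914403
```

To row units: 0.004 m is 0.005, 0.003 m is 0.0038.

```bash
echo '0.2 0 -0.0006 0.0013 0 0 0 | 0.2 0 -0.0013 0.0025 0 0 0 | 0.2 0 -0.0019 0.0038 0 0 0 | 0.2 0 -0.0019 0.005 0 0 0 | 0.2 0 -0.0019 0.005 0 0 0' | python3 -m handwheel >/dev/null; python3 s.py|head -1
echo '0.2 0 0 0.0013 0 0 0 | 0.2 0 0 0.0025 0 0 0 | 0.2 0 0 0.0038 0 0 0 | 0.2 0 0 0.0038 0 0 0' | python3 -m handwheel >/dev/null; python3 s.py|head -1
```

```text
4.35 [ 10.9  15.3 -11.   -0.1 -63.8 -77.1] [ 0.5475 -0.0569  0.2308] [-0.56  3.92  3.92] [ 1.266  0.344 -0.041] 0.4309108868696947 29.84993676887825
4.75 [ 10.8  15.4 -11.2  -0.  -63.3 -77.1] [ 0.5478 -0.0577  0.2281] [-0.31  4.11  4.53] [ 1.25   0.345 -0.039] 0.43196370957411706 29.848950508749112
```

To row units: 0.003 m is 0.0038, 0.002 m is 0.0025.

```bash
echo '0.2 0 0.0009 0.0013 0 0 0 | 0.2 0 0.0009 0.0025 0 0 0 | 0.2 0 0.0009 0.0038 0 0 0 | 0.2 0 0.0009 0.0038 0 0 0' | python3 -m handwheel >/dev/null; python3 s.py|head -1
echo '0.2 0 0 0.0013 0 0 0 | 0.2 0 0 0.0025 0 0 0 | 0.2 0 0 0.0038 0 0 0 | 0.2 0 0 0.0038 0 0 0' | python3 -m handwheel >/dev/null; python3 s.py|head -1
```

```text
5.15 [ 10.9  15.5 -11.5   0.1 -63.  -77.2] [ 0.5478 -0.0575  0.226 ] [-2.56  1.77  6.96] [0.739 0.52  0.022] 0.43103671006957717 29.861502567655407
5.55 [ 10.9  15.6 -11.7   0.1 -62.6 -77.2] [ 0.5478 -0.0575  0.2239] [-2.64  3.92 11.51] [ 0.963  0.945 -0.026] 0.43081053470473935 29.851635359809734
```

To row units: 0.002 m is 0.0025, 0.001 m is 0.0013.

```bash
for i in 1 2; do echo '0.2 0 0 0.0013 0 0 0 | 0.2 0 0 0.0025 0 0 0 | 0.2 0 0 0.0025 0 0 0' | python3 -m handwheel >/dev/null; python3 s.py|head -1; done
```

```text
5.85 [ 10.9  15.6 -11.8   0.1 -62.4 -77.2] [ 0.5479 -0.0575  0.2225] [-4.97  3.36 14.02] [ 1.139  1.305 -0.057] 0.4271438497276626 29.84567684645299
6.15 [ 10.9  15.7 -12.    0.1 -62.2 -77.2] [ 0.5479 -0.0575  0.2216] [-4.65  4.35 16.96] [ 1.291  1.764 -0.018] 0.43212950089424756 29.82331849518232
```

To row units: 0.001 m is 0.0013, 0.0008 m is 0.001.

```bash
echo '0.2 0.0003 0.0005 0.0006 0 0 0 | 0.2 0.0005 0.001 0.0013 0 0 0 | 0.2 0.0005 0.001 0.0013 0 0 0' | python3 -m handwheel >/dev/null; python3 s.py|head -1
cat > p.py <<'E'
from h import *
old=dict(np.load('side.npz')) if 0 else None
d=cap('side');P=pts(d);c=d['pixels'].astype(int);s=sensors.sense()
sat=c.max(-1)-c.min(-1)
m=(abs(P[...,0]-.546)<.033)&(abs(P[...,1]+.057)<.05)&(np.hypot(P[...,0]-.546,P[...,1]+.057)>.032)&(P[...,2]<.205)&(P[...,2]>.145)&(sat<30)
z=P[m][:,2];hh,e=np.histogram(z,bins=np.arange(.145,.206,.002));k=hh.argmax();z=z[abs(z-e[k]-.001)<.004]
print('plate',np.median(z),len(z),'tcp-plate',s['tcp_pos'][2]-np.median(z))
E
python3 p.py
python3 - <<'E'
from h import *
E
```

```text
6.45 [ 11.   15.6 -12.1   0.2 -62.1 -77.2] [ 0.5479 -0.0575  0.2215] [-5.04  2.39 19.74] [ 0.76   1.645 -0.031] 0.42945960415734313 29.825932384701446
plate 0.1787385225235394 223 tcp-plate 0.042751823259701865
```

To row units: 0.0005 m is 0.0006, 0.0004 m is 0.0005, -16 degrees is -0.2667.

```bash
echo '0.2 0 0 0.0003 0 0 -0.0667 | 0.2 0 0 0.0005 0 0 -0.1333 | 0.2 0 0 0.0006 0 0 -0.2 | 0.2 0 0 0.0006 0 0 -0.2667' | python3 -m handwheel >/dev/null; python3 s.py|head -1;python3 p.py
echo '0.2 0 0 0 0 0 -0.0667 | 0.2 0 0 0 0 0 -0.1333 | 0.2 0 0 0 0 0 -0.2' | python3 -m handwheel >/dev/null; python3 s.py|head -2;python3 p.py
```

```text
6.9 [ 11.   15.6 -12.1   0.2 -62.  -61.1] [ 0.5485 -0.0568  0.2214] [-4.21  4.87 20.67] [ 1.668  1.667 -0.139] 0.4270854081481252 29.80107531649992
plate 0.17874913816255256 213 tcp-plate 0.04266752381278879
7.25 [ 11.   15.6 -12.1   0.1 -62.  -49.1] [ 0.5484 -0.0567  0.2214] [-5.2   5.18 21.3 ] [ 1.765  1.753 -0.17 ] 0.4286121755191842 29.798557106405497
[[-0.616 -0.788  0.006]
plate 0.17834354978502964 219 tcp-plate 0.04307419976991858
```

To row units: -20 degrees is -0.3333.

```bash
echo '0.2 0 0 0 0 0 -0.0833 | 0.2 0 0 0 0 0 -0.1667 | 0.2 0 0 0 0 0 -0.25 | 0.2 0 0 0 0 0 -0.3333' | python3 -m handwheel >/dev/null; python3 s.py|head -1;python3 p.py
echo '0.2 0 0 0 0 0 -0.1 | 0.2 0 0 0 0 0 -0.2 | 0.2 0 0 0 0 0 -0.3 | 0.2 0 0 0 0 0 -0.4 | 0.2 0 0 0 0 0 -0.5' | python3 -m handwheel >/dev/null; python3 s.py|head -2;python3 p.py
```

```text
7.7 [ 11.   15.6 -12.1   0.1 -62.  -29.1] [ 0.548  -0.0566  0.2214] [-6.08  6.69 21.52] [ 1.933  2.165 -0.108] 0.43096219134070524 29.839689281070605
plate 0.1784179952766063 222 tcp-plate 0.042966710519645235
8.25 [ 11.   15.6 -12.1   0.1 -62.1   1. ] [ 0.5477 -0.0568  0.2212] [-6.19  5.25 21.21] [ 1.553  2.159 -0.112] 0.4335676495477627 29.918853314593434
[[ 0.209 -0.978  0.005]
plate 0.1784026705885033 222 tcp-plate 0.04280637655142011
```

Run:
```python
from h import *
d=cap('side');cv2.imwrite('pics/side3.png',cv2.resize(d['pixels'][100:220,210:360,::-1],(750,600),interpolation=2))
```

```text
(no output)
```

View pics/side3.png

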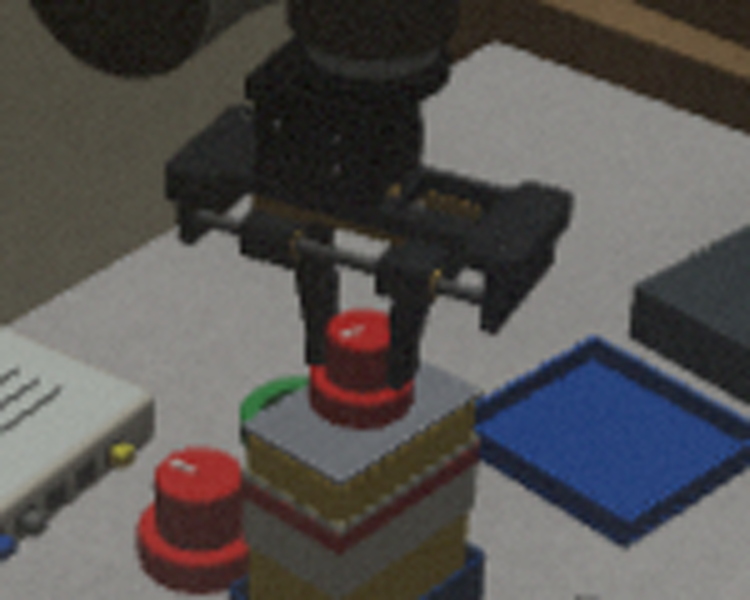

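The cap's bar has turned from pointing along +x to about +y (bar at ~(350,330)), so the cap followed the fingers and is past 45°. I'll lift now.

To row units: -0.023 m is -0.0288, -0.018 m is -0.0225, -8 degrees is -0.1333.

```bash
echo '0.2 0 0 -0.0025 0 0 -0.0333 | 0.2 0 0 -0.0063 0 0 -0.0667 | 0.2 0 0 -0.0113 0 0 -0.1 | 0.2 0 0 -0.0163 0 0 -0.1333 | 0.2 0 0 -0.0225 0 0 -0.1333 | 0.2 0 0 -0.0288 0 0 -0.1333' | python3 -m handwheel >/dev/null; python3 s.py|head -1;python3 p.py
echo '0.2 0 0 -0.0063 0 0 0 | 0.2 0 0 -0.0125 0 0 0 | 0.2 0 0 -0.0188 0 0 0 | 0.2 0 0 -0.025 0 0 0' | python3 -m handwheel >/dev/null; python3 s.py;python3 p.py
```

```text
8.95 [ 11.   14.8 -10.4   0.  -64.9   8.7] [ 0.5466 -0.057   0.2394] [0.1  0.39 0.73] [-0.015  0.016  0.002] 0.4325440687871353 29.95821932097897
plate 0.1889822096412404 206 tcp-plate 0.051247139093279825
9.4 [ 11.   14.   -8.5  -0.  -67.6   8.8] [ 0.5466 -0.0566  0.2599] [ 1.47 -0.53 -0.85] [ 0.031  0.079 -0.016] 0.4283015709522904 29.956682499032468
[[ 0.338 -0.941 -0.001]
 [-0.941 -0.338 -0.   ]
 [-0.     0.001 -1.   ]]
[-0.0001  0.0003  0.0224]
plate 0.190842626625652 221 tcp-plate 0.0701261858816899
```

To row units: 0.11 m is 0.1375, 0.04 m is 0.05.

```bash
echo '0.2 0 0 -0.0188 0 0 0 | 0.2 0 0 -0.0375 0 0 0 | 0.2 0 0 -0.0563 0 0 0 | 0.2 0 0 -0.0563 0 0 0 | 0.2 0.025 0.0088 -0.0563 0 0 0 | 0.2 0.0625 0.0225 -0.0563 0 0 0 | 0.2 0.1 0.0363 -0.0563 0 0 0 | 0.2 0.1375 0.05 -0.0563 0 0 0' | python3 -m handwheel >/dev/null
echo '0.2 0.0375 0.0125 0 0 0 0 | 0.2 0.075 0.0263 0 0 0 0 | 0.2 0.1125 0.04 0 0 0 0 | 0.2 0.1375 0.0488 0 0 0 0 | 0.2 0.1513 0.0538 0 0 0 0 | 0.2 0.1513 0.0538 0 0 0 0 | 0.2 0.1513 0.0538 0 0 0 0' | python3 -m handwheel >/dev/null
python3 s.py
python3 - <<'E'
from h import *
d=cap('side');cv2.imwrite('pics/side4.png',cv2.resize(d['pixels'][80:240,260:460,::-1],(750,600),interpolation=2))
E
```

```text
10.95 [-14.   20.1   6.5  -0.  -76.5  33.8] [ 0.5467 -0.3014  0.3042] [-0.1  -0.11 -0.72] [0.02  0.193 0.   ] 0.42551822395192146 29.956679879687726
[[ 0.338 -0.941 -0.001]
 [-0.941 -0.338  0.001]
 [-0.001  0.001 -1.   ]]
[-0.2304 -0.0825  0.0669]
```

View pics/side4.png

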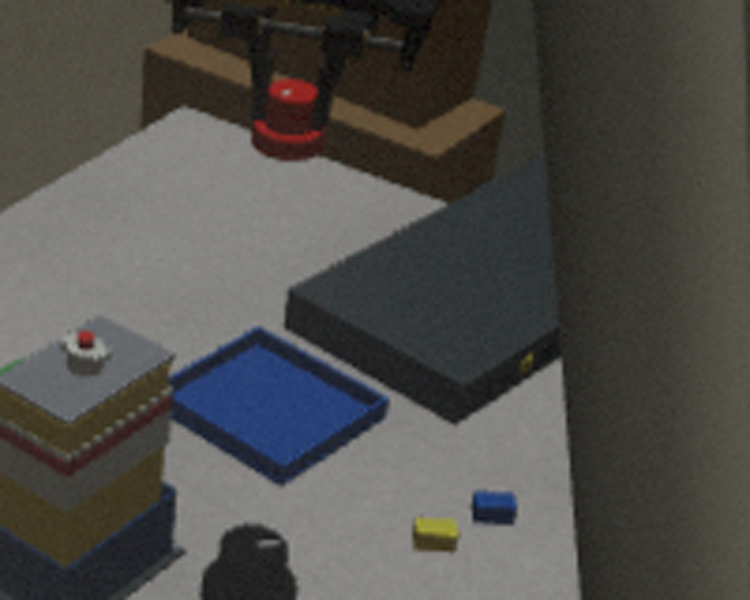

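The cap is off and hanging upright above the tray, with the bare white neck visible at (87,345). I'll check the dark box's clearance in the earlier image and start down.

```bash
python3 - <<'E'
from h import *
d=dict(np.load('top.npz'));P=pts(d);m=(P[...,2]>.03)&(P[...,2]<.2)&(P[...,1]<-.36)&(P[...,1]>-.6)&(P[...,0]>.42)&(P[...,0]<.7);print(np.percentile(P[m],[1,50,99],axis=0))
E
echo '0.2 0 0 0.0375 0 0 0 | 0.2 0 0 0.0813 0 0 0 | 0.2 0 0 0.125 0 0 0 | 0.2 0 0 0.1625 0 0 0 | 0.2 0 0 0.1938 0 0 0 | 0.2 0 0 0.2125 0 0 0 | 0.2 0 0 0.2125 0 0 0' | python3 -m handwheel >/dev/null; python3 s.py|head -1
```

```text
[[ 0.42211296 -0.59770902  0.03607933]
 [ 0.50463194 -0.50568523  0.04429538]
 [ 0.59994869 -0.41475719  0.05036888]]
11.7 [-14.   27.2  -7.9  -0.1 -55.2  33.8] [ 0.5455 -0.3002  0.1323] [ 0.21 -0.15 -0.76] [ 0.05   0.087 -0.025] 0.4311729966528452 29.956688666716218
```

To row units: 0.087 m is 0.1088, 0.086 m is 0.1075.

```bash
echo '0.2 0 0 0.0375 0 0 0 | 0.2 0 0 0.0688 0 0 0 | 0.2 0 0 0.0938 0 0 0 | 0.2 0 0 0.1038 0 0 0 | 0.2 0 0 0.1075 0 0 0 | 0.2 0 0 0.1088 0 0 0 | 0.2 0 0 0.1088 0 0 0' | python3 -m handwheel >/dev/null; python3 s.py|head -1
echo '0.2 0 0 0.0013 0 0 0 | 0.2 0 0 0.0025 0 0 0 | 0.2 0 0 0.0025 0 0 0' | python3 -m handwheel >/dev/null; python3 s.py|head -1
```

```text
12.4 [-14.1  32.8 -12.2   0.  -44.8  33.9] [ 0.5478 -0.3022  0.0491] [-0.11  0.23 -1.55] [-0.05   0.088  0.004] 0.4267462199614947 29.95663450565189
12.7 [-14.1  33.  -12.4  -0.  -44.5  33.9] [ 0.5468 -0.302   0.046 ] [ 0.5   0.39 -1.03] [ 0.005  0.142 -0.045] 0.4295970718093838 29.956469682510942
```

To row units: 0.0015 m is 0.0019, 0.001 m is 0.0013.

```bash
for i in 1 2 3; do echo '0.2 0 0 0.0013 0 0 0 | 0.2 0 0 0.0019 0 0 0 | 0.2 0 0 0.0019 0 0 0' | python3 -m handwheel >/dev/null; python3 s.py|head -1;done
```

```text
13.0 [-14.1  33.2 -12.5   0.  -44.4  33.9] [ 0.5467 -0.302   0.0441] [ 0.11 -0.92 -1.27] [-0.035  0.119  0.037] 0.4285858576660015 29.95642438530922
13.3 [-14.1  33.2 -12.5   0.  -44.3  33.9] [ 0.547  -0.3021  0.0436] [-1.73  0.71  5.23] [ 0.211  0.67  -0.058] 0.4290344744877504 29.92873223265633
13.6 [-14.1  33.2 -12.5   0.1 -44.2  33.8] [ 0.5471 -0.3021  0.0434] [-3.39  2.46 11.52] [ 0.656  1.315 -0.074] 0.43012332308097045 29.91141511593014
```

Contact with the tray floor came at z≈0.0435, as expected. I'll ease the push off, then open.

To row units: -0.002 m is -0.0025, -0.001 m is -0.0013.

```bash
echo '0.2 0 0 -0.0013 0 0 0 | 0.2 0 0 -0.0025 0 0 0 | 0.2 0 0 -0.0025 0 0 0 | 0.5 0 0 -0.0025 0 0 0 | 0.6 0 0 -0.0025 0 0 0 | 0.8 0 0 -0.0025 0 0 0 | 0.9 0 0 -0.0025 0 0 0 | 0.9 0 0 -0.0025 0 0 0' | python3 -m handwheel >/dev/null
echo '0.9 0 0 0 0 0 0 | 0.9 0 0 0 0 0 0 | 0.9 0 0 0 0 0 0 | 0.9 0 0 0 0 0 0' | python3 -m handwheel >/dev/null; python3 s.py|head -1
```

```text
14.8 [-14.1  33.2 -12.5   0.  -44.3  33.9] [ 0.5468 -0.302   0.0433] [ 1.24  0.54 -0.13] [-0.025  0.142 -0.009] 0.9001849104653843 0.0
```

```bash
echo '0.9 0 0 -0.0125 0 0 0 | 0.9 0 0 -0.0375 0 0 0 | 0.9 0 0 -0.075 0 0 0 | 0.9 0 0 -0.125 0 0 0 | 0.9 0 0 -0.175 0 0 0 | 0.9 0 0 -0.2 0 0 0 | 0.9 0 0 -0.2 0 0 0 | 0.9 0 0 -0.2 0 0 0' | python3 -m handwheel >/dev/null; python3 s.py|head -1
python3 - <<'E'
from h import *
d=cap('side');cv2.imwrite('pics/side5.png',cv2.resize(d['pixels'][80:240,260:460,::-1],(750,600),interpolation=2))
P=pts(d);c=d['pixels'].astype(int);Q=P[(c[...,0]>80)&(c[...,0]>2*c[...,1])&(abs(P[...,1]+.3)<.1)&(P[...,2]<.1)]
for lo,hi in((.042,.06),(.016,.026)):
    q=Q[(Q[:,2]>lo)&(Q[:,2]<hi)];print(len(q),q.mean(0),np.median(q[:,2]),q[:,2].std())
E
```

```text
15.6 [-14.1  23.5  -2.8  -0.  -63.6  33.9] [ 0.5465 -0.3017  0.2037] [-0.47 -0.97 -0.53] [0.008 0.172 0.007] 0.9015476214746159 0.0
64 [ 0.5455428  -0.30010358  0.04991596] 0.049928263136346074 0.0018410854921686775
51 [ 0.54008732 -0.29187999  0.02122169] 0.02122827067075117 0.0016380418483284648
```

View pics/side5.png

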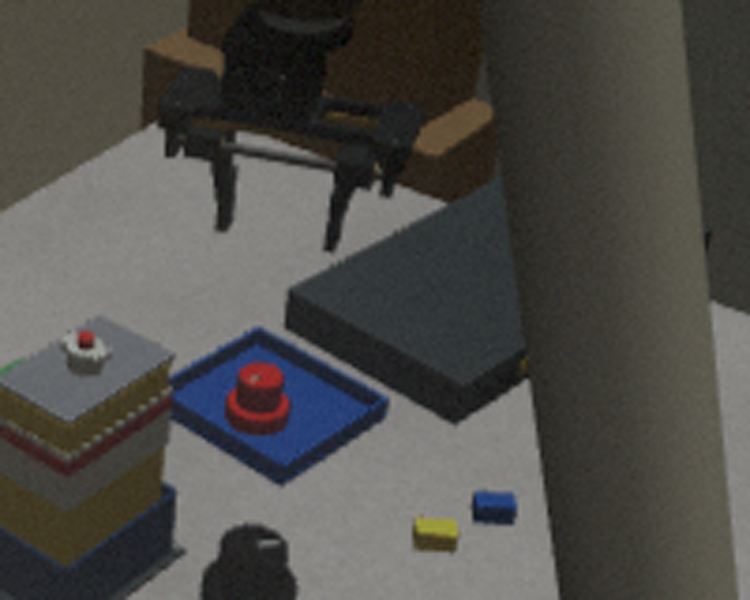

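The cap stands upright on the tray floor at (258,398), with its top at 0.050 as expected, and the gripper is clear above it. I'll hand the job in.

```bash
python3 -c "
from h import *
print(workorder.finish_job())"
```

```text
the job is handed in; nothing more can be done
None
```

The red cap was pushed down, turned about 85° anticlockwise and lifted off the can; it now stands top up and released in the blue tray, and the job is handed in (about 16 s on the robot's clock, no verdict printed).

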